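# Seat the tube block in the dry-bath heater and start it

## Robot

A 6-joint arm with a two-finger parallel gripper is mounted at the origin on the work surface. World frame = base frame: x ahead of the robot, y to its left, z up, the work surface at z = 0. Lengths are in m, angles in degrees, forces in N, time in s.
With the tool pointing down it reaches from about 0.4 to 0.825 m from the base axis. Payload 7 kg.
Tool frame: the origin (TCP) lies midway between the tips of the shut fingers; the grasp point (between the pads) lies 19 mm behind it; z points along the fingers, x is the direction in which the jaws open and shut, and the axes are right-handed (so a half turn about z gives the same grasp; the last joint's range is limited). The gripper opens to 88 mm and grips with 3 to 60 N. Pads are 19 mm wide; open, the fingers measure 130 mm over their backs; the gripper's body (78 mm by 193 mm) begins 47 mm behind the grasp point.
Start: joints at [-55.514, 20.546, 0.682, 0, -70.136, -16.507], TCP at [0.208, -0.642, 0.227] pointing down, gripper open.
Joint ranges: [-176.03, 176.03], [-82.01, 121.73], [-58.28, 71.71], [-173.87, 95.51], [-174.79, -0.11], [-173.66, 173.66]. Speed limits (degrees/s): [136.94, 136.94, 172.46, 180, 180, 180].

## Interface

Orientations are given as [roll, pitch, yaw] about the fixed x, y, z axes, in that order (R = Rz(yaw) Ry(pitch) Rx(roll)).
In Python, from plant import ctrl, vision, nets gives the robot as it stands.
- The arm moves only by the shell command python3 -m jog 'ROWS'. ROWS is text: rows parted by semicolons, each of 7 numbers parted by spaces: the turn, a rotation vector about the tool's x, y, z in units of 0.1 rad (1.0 is 0.1 rad), then the shift along the tool's x, y, z in units of 4 cm (1.0 is 4 cm), then the opening, from -1 (shut) to 1 (fully open). In form: rx ry rz x y z jaw; .... A call has 1 to 8 rows; each row shifts and turns the commanded pose from where the row before left it, along the tool's axes as they then stand; what a row does not reach is not made up. A row lasts 1/8 s, in which the tool goes at most 62.5 mm and 10.7 degrees, less where a joint would pass 70% of its speed; a pose out of reach is approached as far as the arm can. A call with a number of a shift or a turn outside -1 to 1 is refused whole. A call with a gripper value outside its range is refused whole. The fingers move at their own pace and stop on an object; the grip force is fixed at half the most. Time passes only in rows, so rows that do not move let the fingers close. It gives the time, the measured TCP pose, the force and the opening at its end, in the units of the state.
- ctrl.get_obs(): the state, without advancing time (a new reading comes with each control period).
- vision.snapshot(name): name is "side" or "top"; returns (picture, depth): 480x640x3 uint8, red, green, blue; 480x640 float32, m along the optical axis (not along the pixel's ray), 0 where there is no reading.
- vision.camera_info(name): a dict with "camera_matrix" (3x3 intrinsics, pixels), "camera_from_world" (4x4, takes a point from world to camera coordinates). Camera axes: x right, y down, z forward; pixel columns grow to the right and rows downward; lengths in m; the calibration is good to about 2 mm. A picture is of the moment at which its call begins. camera_info takes no time and is no camera call.
- ctrl.close_job(): hands the job in, once; it reports no verdict.
Trained networks look in the newest picture that a camera, given by its name, has taken for a name from the list of things; names that differ only in an ending like _2 or _b are one class to them, and where a whole thing is asked for, a point or a joint stands for the part that bears it (a point fixed in the world has none). Each returns a list of dicts, best first, with "score" (0 to 1); they miss things now and then, are a little off and sometimes report something else, mostly with a low value. They report only what shows in the picture. A call takes as long as a camera call.
- nets.boxes_of(target, camera): "location" ([x, y, z] in m, in world coordinates, good to about 4 mm: the middle of the surface that is visible of it).
The state is a dict: "clock": time; "joint_pos": joint angles; "qvel": joint speeds; "tau": joint torques, N m; "tool_pos": TCP position; "orientation": TCP orientation; "force": force on the tool from outside, world axes, zero at the start; "moment": the same for the moment, N m; "opening": finger opening in m.
Only numpy, scipy, OpenCV 4.12 (cv2) and the standard library are available. Lean on these libraries where they do the work, as an engineer would, in place of code of your own. Each camera call takes 0.05 s, during which the arm holds its last target.

## Task

Push the tube block along the heater's metal deck until it sits flush in the corner between the long rail at the deck's far edge and the upright stop at one end of the deck; nothing may be grasped or lifted. Then press the large round start button on the heater's front panel all the way down and let it come up again. Keep your fingers off the tubes, which stay in their wells, and leave everything else where it stands.

Things in the scene. Friction and masses are not known exactly. Their poses are not given: they have to be found in the camera images.
- heater: Fixed low white heater, 275 x 320 mm, level top 40 mm above the bench. Origin on the bench under the metal deck; x to the far rail, y to its left end, z up. Deck: x -100 to 85, y -160 to 160 mm. Dark steel far rail: near face at x = 85 mm, stands 25 mm above the deck. Front panel, level with the deck: x -170 to -110 mm, with display, four flat dummy keys and the start button.
- end_stop: Fixed upright dark steel plate across one end of the deck, 10 mm thick (y), 90 mm long (x), standing 25 mm above the deck. Origin at its underside centre, on the deck; axes parallel to the heater's. At heater y = +155 or -155 mm (either end, it varies), inner face at |y| = 150 mm. The opposite end carries only a flat 2 mm strip, which is no stop.
- tube_block: Loose dark brown block with 12 wells, 95 mm (x) by 130 mm (y) by 45 mm high, about 0.6 kg, lying askew on the deck; too wide to grasp. Origin at its underside centre; x across the short side, within 0.3 rad of the heater's x. Slides with a few newtons of friction. Seated against rail and stop its origin is at heater x = 37.5 mm, |y| = 85 mm.
- start_button (a joint): Travel of the start button, m: 0 up, 0.006 fully down. Spring return; fully down takes about 4 N.
- start_button_top (a point): Centre of the top face of the round start button: a plain grey cap 26 mm across in a round white housing on the left part of the front panel. 58 mm above the bench when up. It is pressed straight down.
- tube_0: Capped sample tube standing loose in a well of the block: 12 mm across, cap 13 mm, 45 mm long, its top 13 mm above the block's top. Origin at its foot. In the block's frame its well is at x = 28, y = -45 mm.
- tube_1: Capped sample tube standing loose in a well of the block: 12 mm across, cap 13 mm, 45 mm long, its top 13 mm above the block's top. Origin at its foot. In the block's frame its well is at x = 0, y = 15 mm.
- tube_2: Capped sample tube standing loose in a well of the block: 12 mm across, cap 13 mm, 45 mm long, its top 13 mm above the block's top. Origin at its foot. In the block's frame its well is at x = 28, y = 45 mm.
- vial_a: Bystander: small amber glass vial, 20 mm across, 40 mm high, standing on the right part of the front panel. Origin under its centre.
- vial_b: Bystander: a second vial like it, beside it.
- reagent_bottle: Bystander: white bottle, 64 mm across, 140 mm high, on the bench left of the heater. Origin under its centre.
- beaker: Bystander: glass beaker, 70 mm across, 85 mm high, on the bench left of the heater. Origin under its centre.
- tip_box: Bystander: blue closed box, 85 by 120 by 55 mm, on the bench right of the heater. Origin under its centre.
- jar: Bystander: amber jar, 56 mm across, 70 mm high, on the bench at the near right of the heater. Origin under its centre.

How it is judged (in metres and radians):
On the way, in this order (a step that is already met when the one before it is completed fails the run):
1. the block sits flush against the far rail and the end stop (x of tube_block in the frame of heater above 0.0335 m and ((y of end_stop in the frame of heater above 0 m and y of tube_block in the frame of heater above 0.081 m) or (y of end_stop in the frame of heater below 0 m and y of tube_block in the frame of heater below -0.081 m)) and angle between the y axis of tube_block and the y axis of heater, either way round below 0.05 rad and z of tube_block in the frame of heater between 0.036 and 0.044 m), for 0.2 s.
2. the start button is pressed down, with the block seated (all of step 1 and value of joint start_button above 0.0045 m), for 0.05 s.
At the end, for the whole second after the job is handed in: Block flat on the deck at rest, within 4 mm of far rail and end stop, square within 0.05 rad, tubes in their wells; start button, pressed 4.5 mm or more once the block was seated, is up again (under 1.5 mm); vials within 25 mm, other bystanders within 30 mm of their start (all of step 1 and z of tube_0 in the frame of tube_block between 0.005 and 0.022 m and z of tube_1 in the frame of tube_block between 0.005 and 0.022 m and z of tube_2 in the frame of tube_block between 0.005 and 0.022 m and value of joint start_button below 0.0015 m and linear speed of tube_block below 0.01 m/s and distance of each of vial_a, vial_b from where it was at the start of the episode below 0.025 m and distance of each of reagent_bottle, tip_box, beaker, jar from where it was at the start of the episode below 0.03 m); the robot touches nothing.
It fails at once if the block was lifted or tipped (more than 8 mm above the deck, or 0.15 rad) (z of tube_block in the frame of heater above 0.048 m or angle between tube_block's own z axis and vertical above 0.15 rad).
It fails at once if the block was pushed off the deck (z of tube_block in the frame of heater below 0.03 m).
It fails at once if a tube was lifted from its well by more than 9 mm (z of any of tube_0, tube_1, tube_2 in the frame of tube_block above 0.022 m).
It fails at once if a tube was gripped or struck by the fingers (over 3 N) (contact force between the fingers and tube_0 above 3 N or contact force between the fingers and tube_1 above 3 N or contact force between the fingers and tube_2 above 3 N).
It fails at once if a bystander was moved (vials over 25 mm, others over 30 mm) or knocked over (distance of any of vial_a, vial_b from where it was at the start of the episode above 0.025 m or angle between any of vial_a, vial_b, reagent_bottle, tip_box, beaker, jar's own z axis and vertical above 0.5 rad or distance of any of reagent_bottle, tip_box, beaker, jar from where it was at the start of the episode above 0.03 m).
It also fails if it takes over 64 s, if anything falls off the work surface, if the arm or the gripper's body presses on something with over 40 N, if the wrist force passes 120 N, or if a joint passes its speed limit or range.

## Working session

There is one attempt and no reset: what is moved stays moved. The work goes in short steps, Python scripts to look and compute and a shell command to move; the robot and the scene stay as the last step left them, time stands still between calls to the robot, and variables do not carry over. Pictures are saved under pics/ and viewed, and the job is handed in when it is done.

```bash
ls; mkdir -p pics; python3 - <<'E'
from plant import ctrl, vision, nets
import cv2
o=ctrl.get_obs(); print(o)
for n in ("side","top"):
    p,d=vision.snapshot(n); cv2.imwrite(f"pics/{n}0.png",p[:,:,::-1])
    ci=vision.camera_info(n); print(n,ci)
    for t in ("heater","end_stop","tube_block","start_button_top","tube_0","vial_a","reagent_bottle","beaker","tip_box","jar"):
        print(t,[(r["score"],r["location"]) for r in nets.boxes_of(t,n)][:3])
print(ctrl.get_obs()["clock"])
E
```

```text
pics
{'clock': 0.0, 'joint_pos': array([-5.55155317e+01,  2.05902735e+01,  6.32068322e-01, -1.80483058e-02,
       -7.01368462e+01, -1.65034506e+01]), 'qvel': array([-0.10341334, -0.04116228, -0.06287442,  0.00148393,  0.04034327,
       -0.09984151]), 'tau': array([ 1.29330406e-04, -5.82717454e+01,  2.93064559e+01,  6.99774563e+00,
        6.90743953e-03, -1.82547210e-04]), 'tool_pos': array([ 0.20813549, -0.64157697,  0.22562937]), 'orientation': array([-1.79989264e+02, -9.59554743e-02,  1.07974862e+02]), 'force': array([ 0.36179431, -0.92012393,  0.0161541 ]), 'moment': array([-0.01399053,  0.0009964 , -0.01765154]), 'opening': 0.08779716706161117}
side {'camera_matrix': array([[545.14716955,   0.        , 321.503073  ],
       [  0.        , 545.14716955, 246.61367155],
       [  0.        ,   0.        ,   1.        ]]), 'camera_from_world': array([[-0.97054937, -0.24074965,  0.00857482,  0.52431183],
       [-0.14146356,  0.54075739, -0.82919811,  0.15866691],
       [ 0.19499226, -0.80599073, -0.55888904,  0.90377996],
       [ 0.        ,  0.        ,  0.        ,  1.        
[... 744 characters left out ...]
909,  0.01989851, -0.01201962],
       [-0.99677741,  0.01045615, -0.07953275,  0.54058695],
       [ 0.07930314, -0.02079473, -0.99663363,  1.05457815],
       [ 0.        ,  0.        ,  0.        ,  1.        ]])}
heater [(0.91, [0.532, -0.0569, 0.0372])]
end_stop [(0.82, [0.6434, -0.1995, 0.0681])]
tube_block [(0.84, [0.5521, -0.0602, 0.0894])]
start_button_top [(0.42, [0.4577, -0.1847, 0.0842]), (0.41, [0.421, 0.0313, 0.0615])]
tube_0 []
vial_a [(0.61, [0.5591, 0.3296, 0.0914]), (0.6, [0.4673, -0.2208, 0.0825])]
reagent_bottle [(0.61, [0.5575, 0.3286, 0.092])]
beaker [(0.57, [0.4286, 0.3673, 0.0444])]
tip_box [(0.88, [0.5507, -0.3684, 0.0578])]
jar [(0.77, [0.411, -0.3273, 0.0692])]
1.1
```

View pics/top0.png

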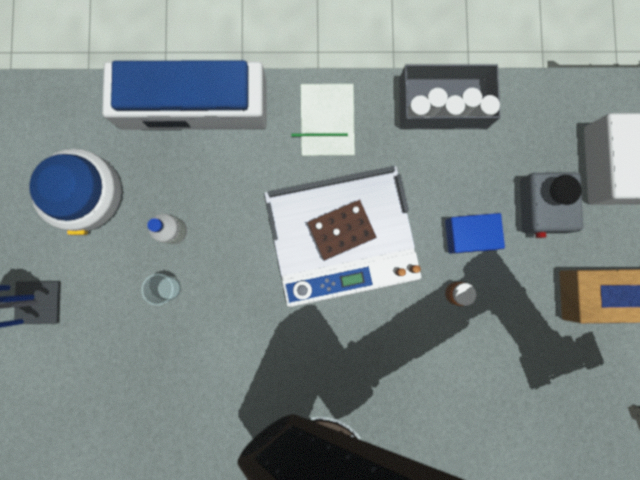

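View pics/side0.png

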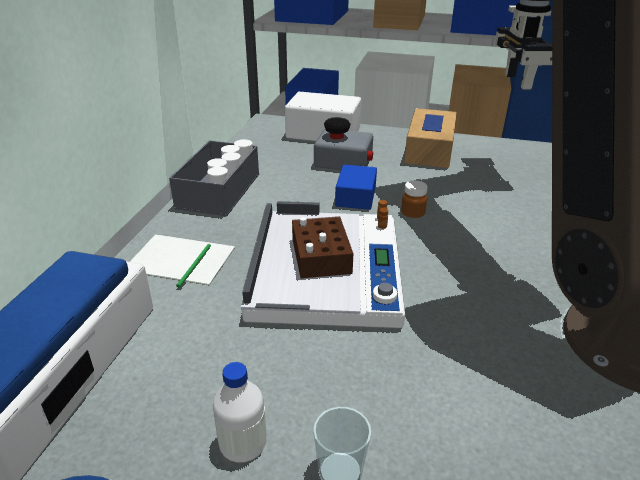

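The top view shows the stop on the right end of the deck at (402,190), the flat strip at (272,215), the block around (340,230), and the button at (303,290). The side view agrees. Next I'll measure the heater, block and button from both depth clouds.

```bash
cat > h.py <<'E'
import numpy as np, cv2
from plant import ctrl, vision, nets
def cloud(n):
    p,d=vision.snapshot(n); ci=vision.camera_info(n); K=ci["camera_matrix"]; T=ci["camera_from_world"]
    v,u=np.mgrid[0:480,0:640]
    c=np.stack([(u-K[0,2])/K[0,0]*d,(v-K[1,2])/K[1,1]*d,d],-1)
    w=(c-T[:3,3])@T[:3,:3]
    w[d==0]=np.nan
    return p,d,w
def comp(m,seed):
    m=m.astype(np.uint8); n,l,s,c=cv2.connectedComponentsWithStats(m)
    return l, s, c
def rect(P):
    (c,s,a)=cv2.minAreaRect((P[:,:2]*1000).astype(np.float32)); return np.round(c,1),np.round(s,1),round(a,2)
E
python3 - <<'E'
from h import *
for n in ("top","side"):
    p,d,w=cloud(n); np.savez(f"c_{n}.npz",p=p,w=w)
    X,Y,Z=w[...,0],w[...,1],w[...,2]
    reg=(X>.33)&(X<.75)&(Y>-.27)&(Y<.2)
    print(n,"z hist",np.histogram(Z[reg],bins=np.arange(-.01,.12,.01)))
    hsv=cv2.cvtColor(p,cv2.COLOR_RGB2HSV)
    for name,m in (("heater",reg&(Z>.03)&(Z<.048)),("block",reg&(Z>.077)&(Z<.092)&(X>.47)&(X<.65)&(Y>-.15)&(Y<.06)),("rail",reg&(Z>.056)&(Z<.075)&(X>.6)),("button",reg&(Z>.05)&(Z<.066)&(X<.46)&(Y>-.02))):
        l,s,c=comp(m,0)
        for i in np.argsort(-s[1:,4])[:2]+1:
            P=w[l==i]; 
            if len(P)>20: print(name,len(P),"zmed",np.nanmedian(P[:,2]).round(4),rect(P),P.mean(0).round(4))
E
```

```text
top z hist (array([ 6657, 10570,     0,     6,  4656,  7425,   486,  1028,   114,
        2149,    74,    25]), array([-0.01,  0.  ,  0.01,  0.02,  0.03,  0.04,  0.05,  0.06,  0.07,
        0.08,  0.09,  0.1 ,  0.11]))
heater 12025 zmed 0.0406 (array([545.5, -61.2]), array([273.7, 319.8]), 11.18) [ 0.5369 -0.0605  0.0406]
block 2120 zmed 0.0856 (array([556.4, -57.4]), array([ 95.1, 130.9]), 22.86) [ 0.5558 -0.0569  0.0855]
rail 753 zmed 0.0651 (array([672.1, -36.4]), array([ 13.4, 299.5]), 11.27) [ 0.6712 -0.0352  0.0648]
rail 191 zmed 0.0651 (array([ 642.9, -199.8]), array([89.1, 11.6]), 10.99) [ 0.6426 -0.1992  0.0647]
button 235 zmed 0.0544 (array([420.2,  34.9]), array([39. , 38.9]), 89.01) [0.4211 0.0342 0.0564]
side z hist (array([14699,  4823,   706,   743,  7904,  3176,   858,  1202,   483,
        1861,   126,     0]), array([-0.01,  0.  ,  0.01,  0.02,  0.03,  0.04,  0.05,  0.06,  0.07,
        0.08,  0.09,  0.1 ,  0.11]))
heater 10923 zmed 0.0392 (array([545.7, -60.6]), array([274.1, 325. ]), 11.03) [ 0.5327 -0.0194  0.0391]
block 2026 zmed 0.0838 (array([556.3, -57.2]), array([ 95.7, 138.3]), 22.77) [ 0.5533 -0.0495  0.0835]
rail 684 zmed 0.0638 (array([672.2, -36.1]), array([ 12.9, 303.4]), 11.13) [ 0.6672 -0.015   0.0634]
rail 230 zmed 0.0623 (array([ 643. , -199.7]), array([87.2, 16.9]), 11.28) [ 0.643  -0.1972  0.0616]
button 296 zmed 0.0541 (array([421.1,  39.8]), array([35. , 39.1]), 86.89) [0.4204 0.0404 0.0556]
```

Heater frame: origin about (0.5775, -0.0549), yaw 11.1°, from both views. The block is at heater (-21, 2) mm, turned +11.7°, and needs to reach (37.5, -85). The plan has three pushes:

1. Push +x with the open jaws along heater y, which squares the block.
2. Push -y from the left face.
3. Push +x again to finish flush.

I'll start with the approach.

```bash
cat >> h.py <<'E'
def hp(p=None):
    "heater-frame mm + yaw rel"
    o=ctrl.get_obs(); q=o["tool_pos"] if p is None else np.asarray(p)
    a=np.radians(11.1); d=(np.array(q[:2])-[.5775,-.0549])*1000
    return np.round([d[0]*np.cos(a)+d[1]*np.sin(a),-d[0]*np.sin(a)+d[1]*np.cos(a),q[2]*1000],1)
def st():
    o=ctrl.get_obs(); print(round(o["clock"],2),"heater mm",hp(),"rpy",o["orientation"].round(2),"F",o["force"].round(1),"open",round(o["opening"],4))
E
python3 -m jog '0 0 0.6 0 0 0 1; 0 0 0.6 0 0 0 1; 0 0 0 0.97 0.7 0 1; 0 0 0 0.97 0.7 0 1; 0 0 0 0.97 0.7 0 1; 0 0 0 0.97 0.7 0 1; 0 0 0 0.97 0.7 0 1; 0 0 0 0.97 0.7 0 1'; python3 -c "
from h import *;st()"
```

```text
clock: 2.2
tool_pos: [0.3288, -0.3799, 0.2268]
orientation: [180.0, 0.0, 101.1]
force: [0.5, 0.1, -0.1]
opening: 0.088
2.2 heater mm [-306.6 -271.   226.8] rpy [1.7997e+02 3.0000e-02 1.0110e+02] F [ 0.5  0.1 -0.1] open 0.088
```

```bash
python3 -m jog '0 0 0 0.97 0.7 0 1; 0 0 0 0.97 0.7 0 1; 0 0 0 0.97 0.7 0 1; 0 0 0 0.97 0.7 0 1; 0 0 0 0.97 0.7 0 1; 0 0 0 0.97 0.7 0 1; 0 0 0 0.8 0.5 0 1; 0 0 0 0 0 0 1'; python3 -c "
from h import *;st()"
```

```text
clock: 3.2
tool_pos: [0.4627, -0.0833, 0.2267]
orientation: [180.0, -0.0, 101.3]
force: [-0.4, 0.2, -0.4]
opening: 0.0878
3.2 heater mm [-118.1   -5.7  226.7] rpy [179.97  -0.   101.28] F [-0.4  0.2 -0.4] open 0.0878
```

```bash
python3 -m jog '0 0 0 0.2 0.25 1 1; 0 0 0 0 0 1 1; 0 0 0 0 0 1 1; 0 0 0 0 0 0 1; 0 0 0 0 0 0 1'; python3 -c "
from h import *;st()
p,d=vision.snapshot('side');cv2.imwrite('pics/s1.png',p[:,:,::-1])"
```

```text
clock: 3.82
tool_pos: [0.4709, -0.0757, 0.108]
orientation: [179.9, 0.0, 101.1]
force: [0.1, 0.2, 0.5]
opening: 0.0878
3.83 heater mm [-1.086e+02  1.000e-01  1.080e+02] rpy [1.7993e+02 3.0000e-02 1.0111e+02] F [0.1 0.2 0.5] open 0.0878
```

View pics/s1.png

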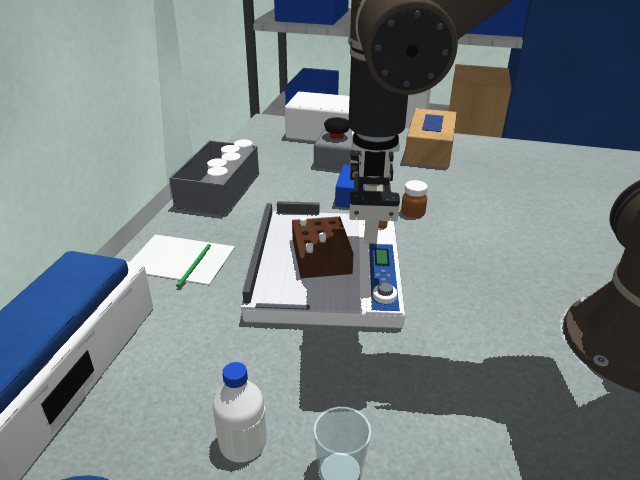

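The side view shows the fingers poised behind the block's near face, right of the block at about (370,225), with the panel and vials clear. I'll descend and push slowly.

```bash
python3 -m jog '0 0 0 0 0 0.7 1; 0 0 0 0 0 0.7 1; 0 0 0 0 0 0 1; 0 0 0 0 0.2 0 1; 0 0 0 0 0.2 0 1; 0 0 0 0 0.2 0 1; 0 0 0 0 0.2 0 1; 0 0 0 0 0.2 0 1'; python3 -c "
from h import *;st()"; python3 -m jog '0 0 0 0 0.15 0 1; 0 0 0 0 0.15 0 1; 0 0 0 0 0.15 0 1; 0 0 0 0 0.15 0 1; 0 0 0 0 0 0 1;0 0 0 0 0 0 1'; python3 -c "
from h import *;st()
p,d=vision.snapshot('side');cv2.imwrite('pics/s2.png',p[:,:,::-1])"
```

```text
clock: 4.88
tool_pos: [0.5086, -0.0676, 0.0508]
orientation: [-179.9, -0.0, 101.1]
force: [-5.8, 3.0, 3.3]
opening: 0.0875
4.88 heater mm [-70.1   0.8  50.8] rpy [-1.7987e+02 -2.0000e-02  1.0111e+02] F [-5.8  3.   3.3] open 0.0875
clock: 5.62
tool_pos: [0.5328, -0.0633, 0.0506]
orientation: [-180.0, 0.0, 101.1]
force: [-1.9, -2.1, 1.2]
opening: 0.0878
5.62 heater mm [-45.4   0.3  50.6] rpy [-1.7999e+02  1.0000e-02  1.0108e+02] F [-1.9 -2.1  1.2] open 0.0878
```

View pics/s2.png

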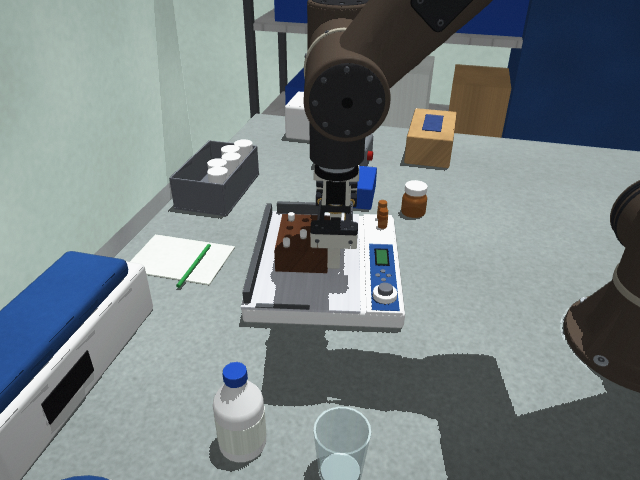

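The block, at about (300,240), is now nearly square and partway to the rail. I'll push on and then measure it.

```bash
cat >> h.py <<'E'
def block(n):
    p,d,w=cloud(n); X,Y,Z=w[...,0],w[...,1],w[...,2]
    hsv=cv2.cvtColor(p,cv2.COLOR_RGB2HSV)
    m=(X>.45)&(X<.72)&(Y>-.24)&(Y<.08)&(Z>.076)&(Z<.092)&((hsv[...,0]<15)|(hsv[...,0]>170))&(hsv[...,1]>80)
    l,s,c=comp(m,0); i=np.argmax(s[1:,4])+1; P=w[l==i]
    r=rect(P); print(n,len(P),r,"heater",hp([r[0][0]/1e3,r[0][1]/1e3,np.median(P[:,2])])); return p
E
python3 -m jog '0 0 0 0 0.12 0 1; 0 0 0 0 0.12 0 1; 0 0 0 0 0.12 0 1; 0 0 0 0 0.12 0 1; 0 0 0 0 0 0 1;0 0 0 0 0 0 1'; python3 -c "
from h import *;st()
block('side')
p=block('top');cv2.imwrite('pics/t3.png',p[:,:,::-1])"
```

```text
clock: 6.42
tool_pos: [0.5514, -0.0595, 0.0505]
orientation: [-180.0, -0.0, 101.1]
force: [-4.7, -2.2, 1.9]
opening: 0.0878
6.42 heater mm [-26.5   0.6  50.5] rpy [-179.98   -0.    101.1 ] F [-4.7 -2.2  1.9] open 0.0878
side 1245 (array([611.1, -55.1]), array([ 93.3, 135.2]), 12.57) heater [32.9 -6.7 83.7]
top 27 (array([ 467.3, -222.9]), array([11.3, 16.1]), 0.22) heater [-140.5 -143.6   79.9]
```

View pics/t3.png

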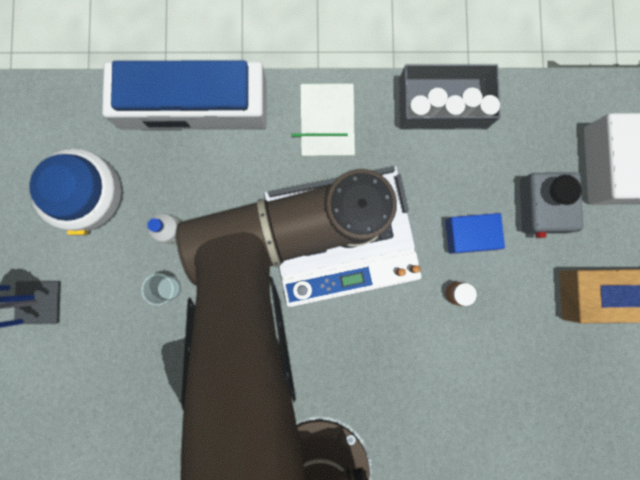

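The side depth puts the block at x ≈ 33 mm, y ≈ -6 mm, about 1° off square (the top view is blocked by the arm). Now I'll back off, lift and go round to the left face.

```bash
python3 -m jog '0 0 0 0 -0.5 0 1; 0 0 0 0 -0.3 -0.5 1; 0 0 0 0 0 -1 1; 0 0 0 0 0 -0.8 0; 0 0 0 0.9 0 0 0; 0 0 0 0.9 0 0 0; 0 0 0 0.7 0 0 0; 0 0 0 0 0 0 0'; python3 -c "
from h import *;st();print(ctrl.get_obs()['joint_pos'].round(1))
block('side')"
python3 -m jog '0 0 0.98 0 0 0 0;0 0 0.98 0 0 0 0;0 0 0.98 0 0 0 0;0 0 0.98 0 0 0 0;0 0 0.98 0 0 0 0;0 0 0.98 0 0 0 0;0 0 0.98 0 0 0 0;0 0 0.98 0 0 0 0'
python3 -m jog '0 0 0.98 0 0 0 0;0 0 0.98 0 0 0 0;0 0 0.98 0 0 0 0;0 0 0.98 0 0 0 0;0 0 0.98 0 0 0 0;0 0 0.98 0 0 0 0;0 0 0.98 0 0 0 0;0 0 0.98 0 0 0 0'
python3 -m jog '0 0 0 0 0 0 0; 0 0 0 0 0 0 0'; python3 -c "
from h import *;st();print(ctrl.get_obs()['joint_pos'].round(1))"
```

```text
clock: 7.52
tool_pos: [0.5024, 0.0348, 0.1434]
orientation: [179.8, -0.0, 101.3]
force: [-0.1, 0.4, 0.9]
opening: 0.0456
7.53 heater mm [-56.4 102.5 143.4] rpy [ 1.7979e+02 -5.0000e-02  1.0127e+02] F [-0.1  0.4  0.9] open 0.0456
[  26.4    8.5  -27.5    0.   -53.8 -105.1]
side 1759 (array([609.3, -55.6]), array([ 94.6, 134.3]), 11.16) heater [31.1 -6.8 83.8]
clock: 8.57
tool_pos: [0.502, 0.0323, 0.1428]
orientation: [179.9, -0.1, 56.0]
force: [0.2, -0.1, -0.1]
opening: 0.0436
clock: 9.57
tool_pos: [0.5193, -0.0239, 0.1356]
orientation: [-173.4, -0.1, 15.8]
force: [-0.4, 0.0, 0.0]
opening: 0.0439
clock: 9.82
tool_pos: [0.5185, -0.0233, 0.1355]
orientation: [-173.4, -0.1, 16.0]
force: [-0.8, 0.1, 0.1]
opening: 0.0438
9.82 heater mm [-51.8  42.4 135.5] rpy [-1.7344e+02 -6.0000e-02  1.6010e+01] F [-0.8  0.1  0.1] open 0.0438
[  13.9   12.1  -21.2   -7.8  -57.2 -173.6]
```

Joint 6 reached its limit in that direction, so I'll turn the other way, which gives the equivalent grasp pose.

```bash
python3 -m jog '0 0 -1 0 0 0 0;0 0 -1 0 0 0 0;0 0 -1 0 0 0 0;0 0 -1 0 0 0 0;0 0 -1 0 0 0 0;0 0 -1 0 0 0 0;0 0 -1 0 0 0 0;0 0 -1 0 0 0 0'
python3 -m jog '0 0 0 0 0 0 0; 0 0 0 0 0 0 0'; python3 -c "
from h import *;st();print(ctrl.get_obs()['joint_pos'].round(1))"
```

```text
clock: 10.82
tool_pos: [0.5183, -0.0223, 0.1357]
orientation: [-175.5, -4.8, 62.0]
force: [0.8, -0.4, -0.3]
opening: 0.044
clock: 11.08
tool_pos: [0.5182, -0.0225, 0.1355]
orientation: [-175.4, -4.7, 61.6]
force: [-0.6, -0.5, -0.3]
opening: 0.0439
11.07 heater mm [-51.9  43.2 135.5] rpy [-175.42   -4.74   61.58] F [-0.6 -0.5 -0.3] open 0.0439
[  13.9   12.   -21.2   -7.8  -57.2 -127.9]
```

```bash
cat >> h.py <<'E'
from scipy.spatial.transform import Rotation as Ro
def rv(yaw):
    o=ctrl.get_obs(); R=Ro.from_euler('xyz',o["orientation"],degrees=True); T=Ro.from_euler('xyz',[180,0,yaw],degrees=True)
    print("rotvec units",((R.inv()*T).as_rotvec()/.1).round(3))
def toolshift(h):
    "needed tool-axes shift (units 4cm) to heater point mm"
    o=ctrl.get_obs(); R=Ro.from_euler('xyz',o["orientation"],degrees=True).as_matrix(); a=np.radians(11.1)
    t=np.array([.5775+(h[0]*np.cos(a)-h[1]*np.sin(a))/1e3,-.0549+(h[0]*np.sin(a)+h[1]*np.cos(a))/1e3,h[2]/1e3])
    print("shift units",(R.T@(t-o["tool_pos"])/.04).round(3))
E
python3 -c "
from h import *
rv(101.1);rv(191.1)"
```

```text
rotvec units [-0.482 -1.069 -6.856]
rotvec units [  0.508  -1.342 -22.542]
```

```bash
python3 -m jog '-0.06 -0.134 -0.857 0 0 0 0;-0.06 -0.134 -0.857 0 0 0 0;-0.06 -0.134 -0.857 0 0 0 0;-0.06 -0.134 -0.857 0 0 0 0;-0.06 -0.134 -0.857 0 0 0 0;-0.06 -0.134 -0.857 0 0 0 0;-0.06 -0.134 -0.857 0 0 0 0;-0.06 -0.134 -0.857 0 0 0 0'
python3 -m jog '0 0 -0.98 0 0 0 0;0 0 -0.98 0 0 0 0;0 0 -0.98 0 0 0 0;0 0 -0.98 0 0 0 0;0 0 -0.98 0 0 0 0;0 0 -0.98 0 0 0 0;0 0 -0.98 0 0 0 0;0 0 -0.98 0 0 0 0'
python3 -m jog '0 0 -0.98 0 0 0 0;0 0 -0.98 0 0 0 0;0 0 -0.98 0 0 0 0;0 0 -0.98 0 0 0 0;0 0 -0.98 0 0 0 0;0 0 -0.98 0 0 0 0;0 0 -0.98 0 0 0 0;0 0 -0.98 0 0 0 0'
python3 -m jog '0 0 0 0 0 0 0; 0 0 0 0 0 0 0'; python3 -c "
from h import *;st();print(ctrl.get_obs()['joint_pos'].round(1));rv(191.1);toolshift([30,95,130]);block('side')"
```

```text
clock: 12.08
tool_pos: [0.5182, -0.0228, 0.1355]
orientation: [-180.0, 0.0, 101.2]
force: [-0.2, 0.7, 0.0]
opening: 0.0437
clock: 13.08
tool_pos: [0.5182, -0.0228, 0.1355]
orientation: [-180.0, -0.0, 146.2]
force: [0.3, 0.1, 0.3]
opening: 0.0435
clock: 14.08
tool_pos: [0.5182, -0.0228, 0.1355]
orientation: [-180.0, -0.0, -168.9]
force: [1.1, 0.8, -0.5]
opening: 0.0439
clock: 14.32
tool_pos: [0.5182, -0.0229, 0.1354]
orientation: [-180.0, -0.0, -169.1]
force: [-0.1, 0.6, 0.4]
opening: 0.0437
14.32 heater mm [-52.   42.9 135.4] rpy [-1.8000e+02 -2.0000e-02 -1.6914e+02] F [-0.1  0.6  0.4] open 0.0437
[ 19.2  10.5 -26.1   0.  -53.4  -8.3]
rotvec units [-0.001 -0.004 -0.042]
shift units [-2.046  1.312  0.135]
side 1839 (array([609.2, -55.7]), array([ 94.6, 137.3]), 11.18) heater [31.  -6.9 83.8]
```

```bash
python3 -m jog '0 0 0 0 0.7 0 0;0 0 0 0 0.6 0 0;0 0 0 -0.7 0 0 0;0 0 0 -0.7 0 0 0;0 0 0 -0.65 0 0 0;0 0 0 0 0 0.6 0;0 0 0 0 0 0 0;0 0 0 0 0 0 0'
python3 -c "
from h import *;st();toolshift([30,95,51]);block('side')
p,d=vision.snapshot('side');cv2.imwrite('pics/s4.png',p[:,:,::-1])"
```

```text
clock: 15.38
tool_pos: [0.5888, 0.0437, 0.1119]
orientation: [-180.0, -0.0, -169.0]
force: [0.3, 0.4, 0.6]
opening: 0.0441
15.38 heater mm [ 30.   94.6 111.9] rpy [-1.7998e+02 -2.0000e-02 -1.6902e+02] F [0.3 0.4 0.6] open 0.0441
shift units [1.000e-03 1.200e-02 1.523e+00]
side 932 (array([602.9, -42.1]), array([ 89. , 105.6]), 12.61) heater [27.4  7.7 83.8]
```

View pics/s4.png

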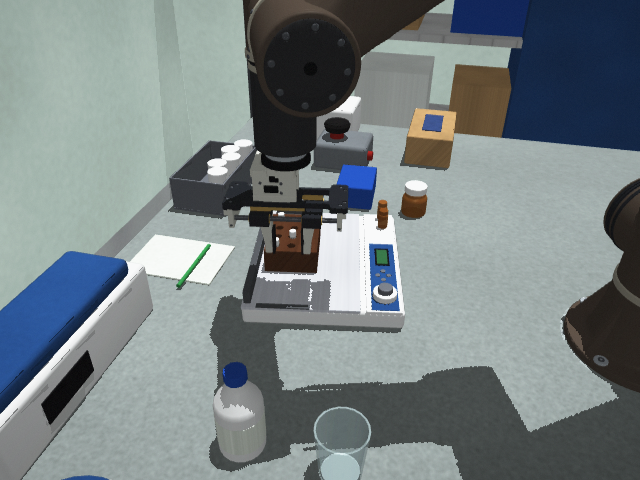

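The fingers are in front of the block's left face, at about (270–310, 240), clear of the rail. I'll descend and push toward the stop.

```bash
python3 -m jog '0 0 0 0 0 0.76 0;0 0 0 0 0 0.76 0;0 0 0 0 0 0 0;0 0 0 0 -0.3 0 0;0 0 0 0 -0.2 0 0;0 0 0 0 -0.2 0 0;0 0 0 0 -0.2 0 0;0 0 0 0 -0.2 0 0'
python3 -c "
from h import *;st()"
python3 -m jog '0 0 0 0 -0.2 0 0;0 0 0 0 -0.2 0 0;0 0 0 0 -0.2 0 0;0 0 0 0 -0.2 0 0;0 0 0 0 -0.15 0 0;0 0 0 0 0 0 0;0 0 0 0 0 0 0'
python3 -c "
from h import *;st();block('side')
p,d=vision.snapshot('side');cv2.imwrite('pics/s5.png',p[:,:,::-1])"
```

```text
clock: 16.48
tool_pos: [0.5982, 0.0011, 0.0518]
orientation: [179.9, 0.1, -169.0]
force: [-2.5, 7.3, 4.6]
opening: 0.0441
16.48 heater mm [31.1 50.9 51.8] rpy [ 1.7994e+02  1.4000e-01 -1.6899e+02] F [-2.5  7.3  4.6] open 0.0441
clock: 17.35
tool_pos: [0.6043, -0.0371, 0.0508]
orientation: [-180.0, -0.0, -169.0]
force: [0.1, 0.4, -0.4]
opening: 0.0439
17.35 heater mm [29.7 12.4 50.8] rpy [-1.7999e+02 -2.0000e-02 -1.6902e+02] F [ 0.1  0.4 -0.4] open 0.0439
side 255 (array([610.5, -60.3]), array([44.4, 33.8]), 13.89) heater [ 31.3 -11.7  83.6]
```

View pics/s5.png

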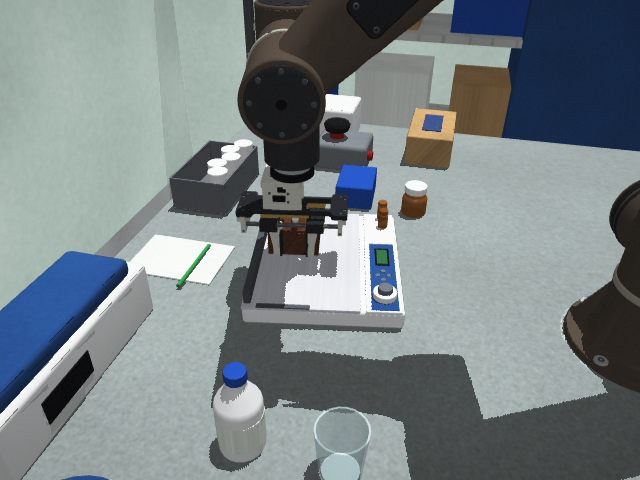

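The block is sliding along square and still about 18 mm from the stop. I'll go on in small steps and watch the force.

```bash
python3 -m jog '0 0 0 0 -0.15 0 0;0 0 0 0 -0.1 0 0;0 0 0 0 -0.1 0 0;0 0 0 0 -0.08 0 0'
python3 -m jog '0 0 0 0 -0.05 0 0;0 0 0 0 -0.05 0 0'
python3 -m jog '0 0 0 0 -0.05 0 0'
python3 -c "
from h import *;st()"
```

```text
clock: 17.95
tool_pos: [0.6076, -0.0539, 0.0504]
orientation: [180.0, -0.0, -169.0]
force: [-0.5, 3.7, 0.8]
opening: 0.0438
clock: 18.2
tool_pos: [0.6083, -0.0577, 0.0504]
orientation: [-180.0, -0.0, -169.0]
force: [-0.9, 3.7, -1.3]
opening: 0.0441
clock: 18.32
tool_pos: [0.6083, -0.0582, 0.0505]
orientation: [179.9, -0.0, -169.0]
force: [-5.6, 19.4, 5.2]
opening: 0.044
18.32 heater mm [29.6 -9.2 50.5] rpy [ 1.7990e+02 -3.0000e-02 -1.6901e+02] F [-5.6 19.4  5.2] open 0.044
```

Force rose to about 20 N at TCP y = -9 mm, so the block is on the stop. I'll back off, lift and turn for the final rail push.

```bash
python3 -m jog '0 0 0 0 0.4 0 0;0 0 0 0 0.2 -0.5 0;0 0 0 0 0 -0.9 0;0 0 0 0 0 -0.8 0;0 0 0 0.8 0 0 0;0 0 0 0.8 0 0 0;0 0 0 0.8 0 0 0;0 0 0 0.8 0 0 0'
python3 -m jog '0 0 0.98 0 0 0 0;0 0 0.98 0 0 0 0;0 0 0.98 0 0 0 0;0 0 0.98 0 0 0 0;0 0 0.98 0 0 0 0;0 0 0.98 0 0 0 0;0 0 0.98 0 0 0 0;0 0 0.98 0 0 0 0'
python3 -m jog '0 0 0.98 0 0 0 0;0 0 0.98 0 0 0 0;0 0 0.98 0 0 0 0;0 0 0.98 0 0 0 0;0 0 0.98 0 0 0 0;0 0 0.98 0 0 0 0;0 0 0.98 0 0 0 0;0 0 0.98 0 0 0 0'
python3 -m jog '0 0 0 0 0 0 0; 0 0 0 0 0 0 0'
python3 -c "
from h import *;st();rv(101.1);toolshift([-55,-82,52]);block('side');p=block('top')
cv2.imwrite('pics/t6.png',p[:,:,::-1])"
```

```text
clock: 19.32
tool_pos: [0.4776, -0.0607, 0.1388]
orientation: [-179.9, -0.0, -169.0]
force: [0.7, -0.2, 0.5]
opening: 0.0444
clock: 20.32
tool_pos: [0.4786, -0.0605, 0.1388]
orientation: [-180.0, 0.0, 145.9]
force: [-0.6, -0.1, 0.4]
opening: 0.0438
clock: 21.32
tool_pos: [0.4786, -0.0605, 0.1388]
orientation: [-180.0, 0.1, 101.0]
force: [-0.7, -0.6, -0.3]
opening: 0.0439
clock: 21.58
tool_pos: [0.4786, -0.0604, 0.1387]
orientation: [-180.0, 0.0, 101.3]
force: [-0.4, 0.7, -0.3]
opening: 0.0442
21.57 heater mm [-98.1  13.6 138.7] rpy [-1.7999e+02  2.0000e-02  1.0129e+02] F [-0.4  0.7 -0.3] open 0.0442
rotvec units [-0.002  0.004  0.033]
shift units [-2.393  1.07   2.169]
side 1563 (array([ 624.5, -130.5]), array([ 94.9, 133. ]), 11.03) heater [ 31.6 -83.2  83.8]
top 1618 (array([ 624. , -132.3]), array([ 92.2, 129.7]), 11.04) heater [ 30.7 -84.9  85.5]
```

View pics/t6.png

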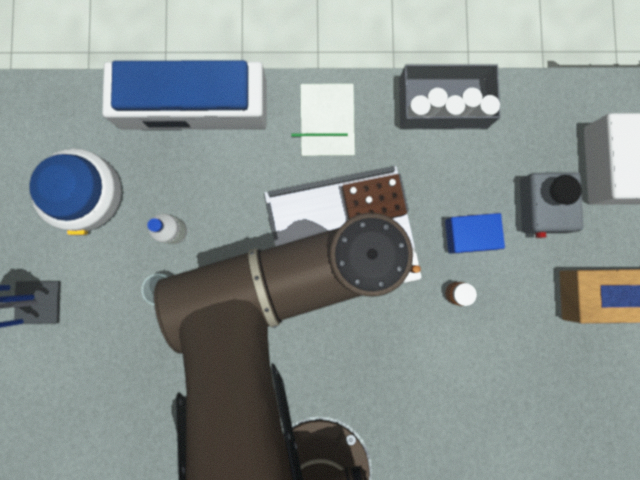

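The block is at (31, -85) mm and square against the stop, with about 6 mm left to the rail.

```bash
python3 -m jog '0 0 0.03 -0.8 0.35 0 0;0 0 0 -0.8 0.36 0 0;0 0 0 -0.79 0.36 0 0;0 0 0 0 0 0.7 0;0 0 0 0 0 0.8 0;0 0 0 0 0 0.67 0;0 0 0 0 0 0 0;0 0 0 0 0 0 0'
python3 -c "
from h import *;st()"
```

```text
clock: 22.68
tool_pos: [0.5396, -0.1461, 0.0527]
orientation: [180.0, 0.0, 101.0]
force: [1.3, 1.2, 0.6]
opening: 0.0439
22.68 heater mm [-54.8 -82.2  52.7] rpy [1.7998e+02 3.0000e-02 1.0104e+02] F [1.3 1.2 0.6] open 0.0439
```

```bash
python3 -m jog '0 0 0 0 0.25 0 0;0 0 0 0 0.2 0 0;0 0 0 0 0.1 0 0;0 0 0 0 0.1 0 0'
python3 -m jog '0 0 0 0 0.06 0 0;0 0 0 0 0.05 0 0'
python3 -m jog '0 0 0 0 0.04 0 0'
python3 -c "
from h import *;st()"
```

```text
clock: 23.18
tool_pos: [0.5648, -0.1409, 0.0519]
orientation: [-180.0, 0.0, 101.0]
force: [0.4, -0.6, -0.8]
opening: 0.044
clock: 23.42
tool_pos: [0.5678, -0.1403, 0.0516]
orientation: [-179.9, -0.0, 101.0]
force: [-6.2, -1.5, 5.0]
opening: 0.0436
clock: 23.55
tool_pos: [0.5677, -0.1404, 0.0515]
orientation: [-179.7, -0.0, 101.0]
force: [-10.9, -1.6, 8.8]
opening: 0.0439
23.55 heater mm [-26.1 -82.   51.5] rpy [-1.7970e+02 -3.0000e-02  1.0098e+02] F [-10.9  -1.6   8.8] open 0.0439
```

```bash
python3 -m jog '0 0 0 0 0.04 0 0;0 0 0 0 0.04 0 0'
python3 -m jog '0 0 0 0 0.04 0 0;0 0 0 0 0.04 0 0'
python3 -c "
from h import *;st();block('side')"
```

```text
clock: 23.8
tool_pos: [0.5676, -0.1403, 0.0514]
orientation: [-179.4, -0.1, 100.9]
force: [-20.3, -1.7, 17.2]
opening: 0.0435
clock: 24.05
tool_pos: [0.5717, -0.1394, 0.0514]
orientation: [-179.5, -0.1, 100.9]
force: [-9.6, 0.0, 7.2]
opening: 0.0436
24.05 heater mm [-22.  -81.8  51.4] rpy [-1.7952e+02 -7.0000e-02  1.0092e+02] F [-9.6  0.   7.2] open 0.0436
side 1070 (array([ 630.7, -128.7]), array([ 93.5, 134.9]), 13.08) heater [ 38.  -82.7  83.7]
```

```bash
python3 -m jog '0 0 0 0 0.04 0 0;0 0 0 0 0.04 0 0;0 0 0 0 0 0 0'
python3 -c "
from h import *;st()"
python3 -m jog '0 0 0 0 0.04 0 0;0 0 0 0 0 0 0'
python3 -c "
from h import *;st();block('side')"
```

```text
clock: 24.48
tool_pos: [0.5759, -0.1386, 0.0514]
orientation: [-179.6, -0.1, 100.9]
force: [-10.9, -1.4, 8.3]
opening: 0.0439
24.48 heater mm [-17.7 -81.9  51.4] rpy [-1.7960e+02 -5.0000e-02  1.0094e+02] F [-10.9  -1.4   8.3] open 0.0439
clock: 24.72
tool_pos: [0.5774, -0.1384, 0.0514]
orientation: [-179.6, -0.1, 100.9]
force: [-10.7, -0.2, 8.9]
opening: 0.0439
24.73 heater mm [-16.2 -81.9  51.4] rpy [-1.7960e+02 -6.0000e-02  1.0094e+02] F [-10.7  -0.2   8.9] open 0.0439
side 1056 (array([ 636.1, -128.9]), array([ 93.8, 134.2]), 12.44) heater [ 43.3 -83.9  83.7]
```

```bash
python3 -c "
from h import *
p,d,w=cloud('side');np.savez('c7.npz',p=p,w=w)
q=cv2.resize(p[190:340,230:420],None,fx=4,fy=4,interpolation=cv2.INTER_CUBIC);cv2.imwrite('pics/s7.png',q[:,:,::-1])"
```

```text
(no output)
```

View pics/s7.png

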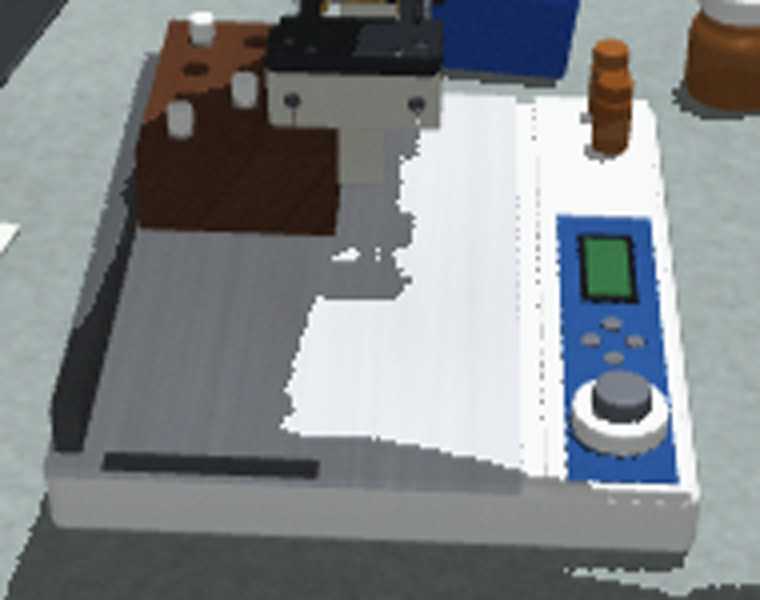

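```bash
python3 -m jog '0 0 0 0 0.03 0 0;0 0 0 0 0 0 0'
python3 -c "
from h import *;st()"
python3 -m jog '0 0 0 0 0.03 0 0;0 0 0 0 0 0 0'
python3 -c "
from h import *;st()
w=np.load('c7.npz')['w'];p=np.load('c7.npz')['p']
a=np.radians(11.1);d=w[...,:2]-[.5775,-.0549]
hx=d[...,0]*np.cos(a)+d[...,1]*np.sin(a);hy=-d[...,0]*np.sin(a)+d[...,1]*np.cos(a);z=w[...,2]
m=(z>.05)&(z<.075)&(hx>.07)&(hx<.12)&(hy>-.14)&(hy<.16)
print('rail hx',np.percentile(hx[m]*1e3,[1,5,50,95,99]))
m=(z>.078)&(z<.09)&(hx>-.03)&(hx<.12)&(hy>-.155)&(hy<0)
for lo in range(-150,-10,20):
  k=m&(hy>lo/1e3)&(hy<(lo+20)/1e3)
  print(lo,k.sum(),np.percentile(hx[k]*1e3,[2,50,98]).round(1),np.median(z[k]).round(4))
"
```

```text
clock: 25.08
tool_pos: [0.5785, -0.1382, 0.0514]
orientation: [-179.6, -0.1, 100.9]
force: [-11.8, -0.6, 9.7]
opening: 0.0438
25.07 heater mm [-15.1 -81.9  51.4] rpy [-1.7959e+02 -6.0000e-02  1.0094e+02] F [-11.8  -0.6   9.7] open 0.0438
clock: 25.32
tool_pos: [0.5786, -0.1381, 0.0514]
orientation: [-179.5, -0.1, 100.9]
force: [-14.9, -1.5, 11.9]
opening: 0.0437
25.32 heater mm [-14.9 -81.9  51.4] rpy [-1.7948e+02 -7.0000e-02  1.0093e+02] F [-14.9  -1.5  11.9] open 0.0437
rail hx [ 71.66893804  77.29849727  94.70141014 101.60735418 102.39465459]
-150 99 [37.2 54.3 87.8] 0.0841
-130 130 [37.6 65.6 88.1] 0.0841
-110 117 [34.7 63.2 87.9] 0.084
-90 123 [32.7 65.8 88.3] 0.0839
-70 137 [29.9 51.4 88.1] 0.0843
-50 280 [-25.1  34.   87.4] 0.0838
-30 271 [-3.2 40.9 86.3] 0.0832
```

It's now firm on the rail: the TCP has stopped and the force is rising. I'll back off and re-measure from both views.

```bash
python3 -m jog '0 0 0 0 -0.3 0 0;0 0 0 0 -0.6 0 0;0 0 0 0 -0.3 -0.6 -1;0 0 0 0 0 -0.9 -1;0 0 0 0 0 -0.7 -1;0 0 0 0.9 -0.8 0 -1;0 0 0 0.9 -0.8 0 -1;0 0 0 0.9 -0.8 0 -1'
python3 -m jog '0 0 0 0.9 0 0 -1;0 0 0 0.9 0 0 -1;0 0 0 0 0 0 -1;0 0 0 0 0 0 -1'
python3 -c "
from h import *;st();p=block('side');cv2.imwrite('pics/s8.png',p[:,:,::-1]);p=block('top')
cv2.imwrite('pics/t8.png',cv2.resize(p[140:330,240:440],None,fx=3,fy=3)[:,:,::-1])"
```

```text
clock: 26.32
tool_pos: [0.4207, -0.0581, 0.1398]
orientation: [180.0, -0.0, 101.0]
force: [-0.2, 1.1, 1.6]
opening: 0.0003
clock: 26.82
tool_pos: [0.4081, 0.012, 0.1399]
orientation: [180.0, -0.0, 101.0]
force: [0.1, 0.4, 0.4]
opening: 0.0006
26.82 heater mm [-153.4   98.3  139.9] rpy [ 1.7998e+02 -1.0000e-02  1.0104e+02] F [0.1 0.4 0.4] open 0.0006
side 1567 (array([ 635.9, -128.8]), array([ 95.5, 134.1]), 10.81) heater [ 43.1 -83.8  83.8]
top 1742 (array([ 636.5, -130.1]), array([ 92.6, 128.6]), 11.23) heater [ 43.4 -85.2  85.5]
```

View pics/t8.png

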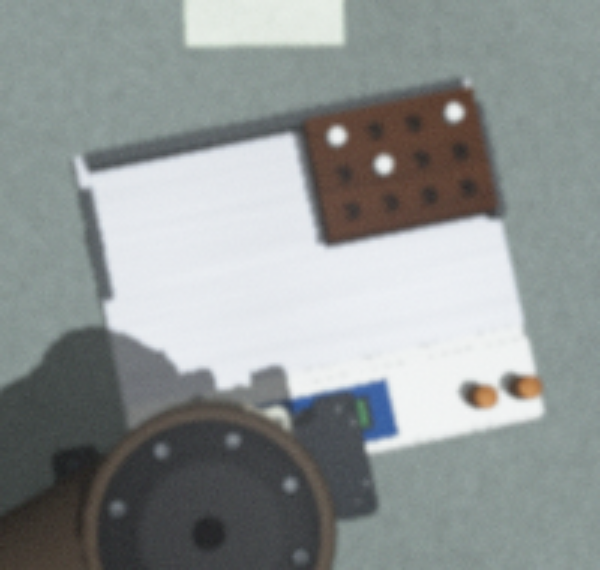

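View pics/s8.png

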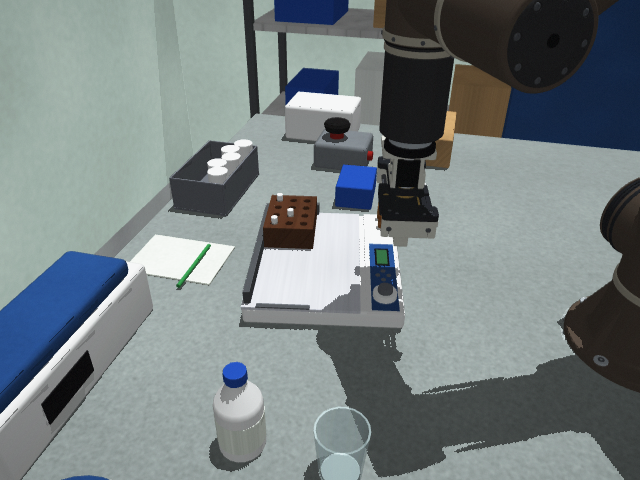

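Both views put the block at (43, -84.5) mm, square, with its far edge on the rail. That is about 5 mm beyond the nominal 37.5 in x. My origin assumed the rail was 20 mm thick, but the visible rail is about 14 mm, so the origin is likely off by about 5 mm and the block flush. In the top view it touches the rail (300–465, ~105) and the stop (485, 150), and all three tubes stand in their wells. Next I'll locate the button cap.

```bash
python3 -c "
from h import *
for n,(u,v) in (('top',(303,290)),('side',(385,290))):
    f=np.load(f'c_{n}.npz');p=f['p'];w=f['w'];ci=vision.camera_info(n);K,T=ci['camera_matrix'],ci['camera_from_world']
    q=cv2.resize(p[v-25:v+25,u-30:u+30],None,fx=10,fy=10,interpolation=cv2.INTER_CUBIC);cv2.imwrite(f'pics/b_{n}.png',q[:,:,::-1])
    s=w[v-25:v+25,u-30:u+30].reshape(-1,3); k=(s[:,2]>.0535)&(s[:,2]<.064)&(abs(s[:,0]-.42)<.03)&(abs(s[:,1]-.037)<.03)
    print(n,k.sum(),np.percentile(s[k,2],[10,50,90]).round(4),s[k].mean(0).round(4),rect(s[k]))
    for X in ([.420,.035,.058],[.420,.040,.058]):
        c=T[:3,:3]@X+T[:3,3]; print(X,(K@c/c[2])[:2].round(1), 'crop', (((K@c/c[2])[:2]-[u-30,v-25])*10).round())
"
```

```text
top 124 [0.0539 0.0605 0.0629] [0.4211 0.034  0.0593] (array([420.7,  33.7]), array([36.7, 37.3]), 32.98)
[0.42, 0.035, 0.058] [301.4 290.7] crop [284. 257.]
[0.42, 0.04, 0.058] [299.2 290.7] crop [262. 257.]
side 154 [0.0555 0.0603 0.0621] [0.4207 0.0384 0.0595] (array([420.6,  38.2]), array([24.2, 30.9]), 6.8)
[0.42, 0.035, 0.058] [385.6 287.9] crop [306. 229.]
[0.42, 0.04, 0.058] [385.2 289.7] crop [302. 247.]
```

View pics/b_top.png

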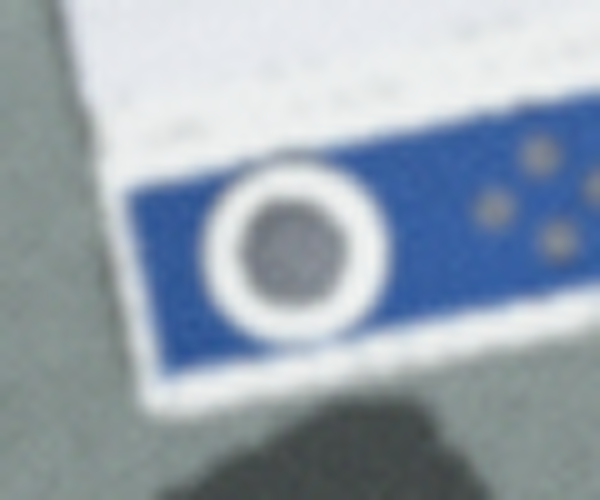

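View pics/b_side.png

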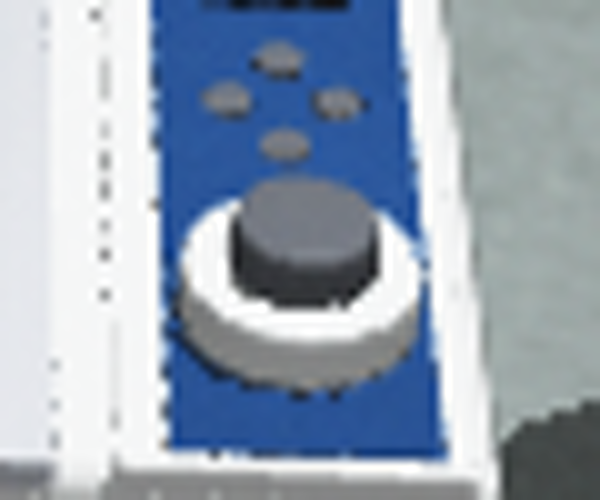

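Both views agree on the cap centre at (0.4205, 0.033, ~0.058). Moving over it.

```bash
python3 -c "
from h import *
h=hp([.4205,.033,.075]);print(h);toolshift(h);rv(101.1)"
```

```text
[-137.1  116.5   75. ]
shift units [0.47  0.409 1.619]
rotvec units [-0.004  0.    -0.026]
```

```bash
python3 -m jog '0 0 0 0.47 0.41 0.3 -1;0 0 0 0 0 0.8 -1;0 0 0 0 0 0.5 -1;0 0 0 0 0 0 -1;0 0 0 0 0 0 -1'
python3 -c "
from h import *
st();toolshift([-137.1,116.5,58]);p,d=vision.snapshot('side');cv2.imwrite('pics/s9.png',cv2.resize(p[190:340,280:470],None,fx=4,fy=4)[:,:,::-1])"
```

```text
clock: 27.55
tool_pos: [0.4211, 0.0332, 0.0764]
orientation: [180.0, 0.0, 101.0]
force: [0.8, -0.0, 0.7]
opening: -0.0001
27.55 heater mm [-136.6  116.6   76.4] rpy [1.8000e+02 1.0000e-02 1.0095e+02] F [ 0.8 -0.   0.7] open -0.0001
shift units [-0.002 -0.014  0.46 ]
```

View pics/s9.png

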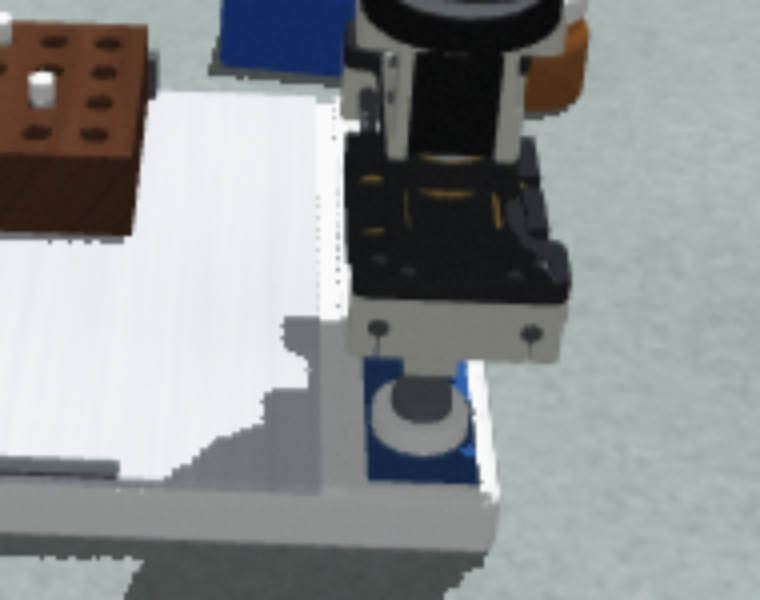

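The shut fingers sit directly above the cap at (420,395). Pressing in small steps.

```bash
python3 -m jog '0 0 0 0 0 0.25 -1;0 0 0 0 0 0.15 -1;0 0 0 0 0 0 -1'
python3 -m jog '0 0 0 0 0 0.08 -1;0 0 0 0 0 0.08 -1;0 0 0 0 0 0 -1'
python3 -m jog '0 0 0 0 0 0.05 -1;0 0 0 0 0 0 -1'
python3 -c "
from h import *
st()"
```

```text
clock: 27.98
tool_pos: [0.4206, 0.0336, 0.0596]
orientation: [-180.0, 0.0, 101.0]
force: [0.2, -0.0, 3.7]
opening: 0.0005
clock: 28.35
tool_pos: [0.4208, 0.0336, 0.0555]
orientation: [180.0, 0.0, 101.1]
force: [-13.4, 0.6, 37.7]
opening: 0.0004
clock: 28.6
tool_pos: [0.421, 0.0336, 0.055]
orientation: [179.9, 0.0, 101.1]
force: [-21.8, 1.9, 63.1]
opening: 0.0003
28.6 heater mm [-136.5  116.9   55. ] rpy [1.7995e+02 5.0000e-02 1.0111e+02] F [-21.8   1.9  63.1] open 0.0003
```

```bash
python3 -c "
from h import *
p,d=vision.snapshot('side');cv2.imwrite('pics/s10.png',cv2.resize(p[240:330,330:450],None,fx=6,fy=6,interpolation=cv2.INTER_CUBIC)[:,:,::-1]);st()"
```

```text
28.65 heater mm [-136.5  116.9   55. ] rpy [1.7994e+02 4.0000e-02 1.0110e+02] F [-22.6   1.5  62.8] open 0.0003
```

View pics/s10.png

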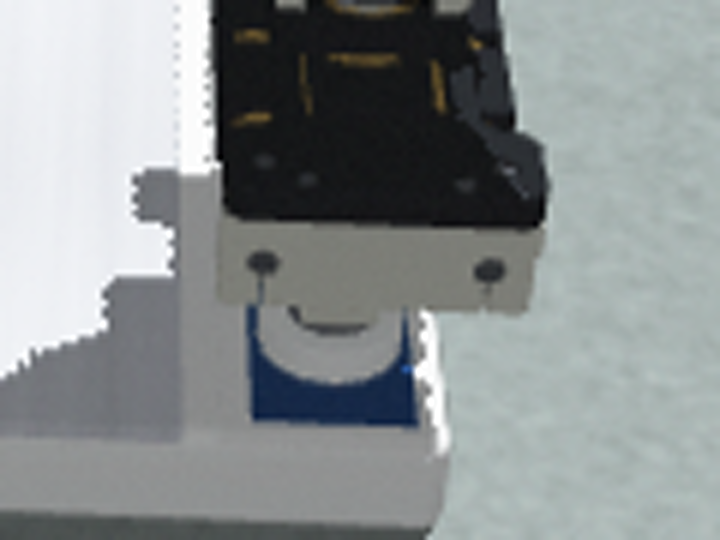

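The cap (335,320) is down to a thin sliver above its housing, and the force climbs steeply, so it's at the hard stop. Releasing and clearing.

```bash
python3 -m jog '0 0 0 0 0 -0.2 -1;0 0 0 0 0 -0.3 -1;0 0 0 0 0 -0.8 -1;0 0 0 0 0 -0.9 -1;0 0 0 0 0 -0.9 -1;0 0 0 0 -0.3 -0.5 -1;0 0 0 0 0 0 -1;0 0 0 0 0 0 -1'
python3 -c "
from h import *
st();p=block('side');cv2.imwrite('pics/s11.png',p[:,:,::-1]);p2=block('top')
cv2.imwrite('pics/b11.png',np.vstack([cv2.resize(p[265:315,355:415],None,fx=6,fy=6,interpolation=cv2.INTER_CUBIC)])[:,:,::-1])
for t in ('vial_a','reagent_bottle','beaker','tip_box','jar','tube_0'): print(t,[(r['score'],r['location']) for r in nets.boxes_of(t,'side')][:3])"
```

```text
clock: 29.65
tool_pos: [0.4085, 0.0312, 0.1949]
orientation: [-179.9, -0.0, 101.0]
force: [0.6, -0.7, -0.1]
opening: 0.0002
29.65 heater mm [-149.3  117.   194.9] rpy [-179.94   -0.    100.99] F [ 0.6 -0.7 -0.1] open 0.0002
side 1578 (array([ 635.9, -129.3]), array([ 95.2, 136.1]), 10.93) heater [ 43.  -84.3  83.7]
top 1750 (array([ 636.8, -130. ]), array([ 92.4, 128.3]), 10.56) heater [ 43.7 -85.1  85.6]
vial_a [(0.43, [0.4619, -0.1898, 0.0609])]
reagent_bottle []
beaker [(0.89, [0.4274, 0.3401, 0.0574])]
tip_box [(0.98, [0.5466, -0.3235, 0.056])]
jar []
tube_0 [(0.59, [0.6598, -0.0762, 0.0933]), (0.48, [0.6706, -0.1622, 0.0918]), (0.42, [0.6329, -0.1121, 0.0924])]
```

View pics/s11.png

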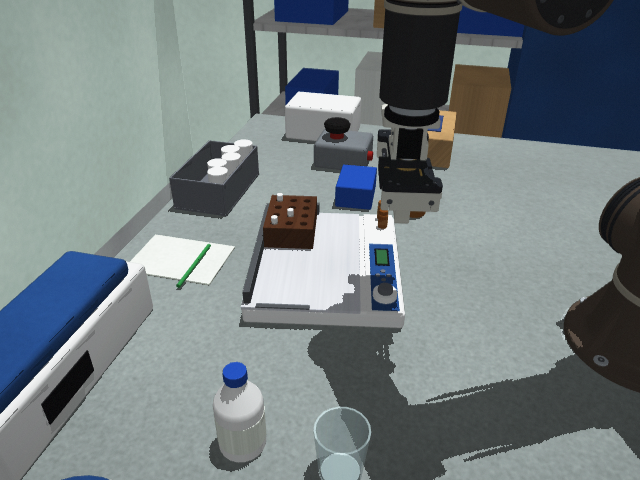

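View pics/b11.png

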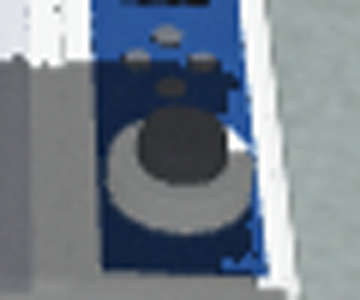

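The button is up again, the block unchanged and the bystanders look undisturbed. The hard stop came at TCP z 55 mm, against 52 expected, so I'll check the cap and housing heights to confirm the travel.

```bash
python3 -c "
from h import *
for n in ('top','side'):
    w=np.load(f'c_{n}.npz')['w'].reshape(-1,3); r=np.hypot(w[:,0]-.4205,w[:,1]-.033)
    for lo,hi in ((0,.009),(.009,.012),(.0145,.018),(.018,.021),(.024,.03)):
        k=(r>=lo)&(r<hi); print(n,lo,hi,k.sum(),np.percentile(w[k,2]*1e3,[10,50,90]).round(1))
"
```

```text
top 0 0.009 50 [60.2 62.6 64.2]
top 0.009 0.012 37 [58.1 61.8 63.8]
top 0.0145 0.018 74 [49.8 52.3 54.6]
top 0.018 0.021 67 [41.5 52.  54.6]
top 0.024 0.03 187 [38.4 40.7 43.2]
side 0 0.009 49 [59.9 60.9 62.2]
side 0.009 0.012 38 [58.  60.6 62.2]
side 0.0145 0.018 66 [50.2 51.4 56.9]
side 0.018 0.021 103 [39.7 48.8 51.9]
side 0.024 0.03 161 [37.9 39.5 41. ]
```

The cap top measures 61–62 mm and the housing 52 mm. The stop at about 55.5 mm is therefore the full 6 mm travel, with no contact on the housing. My initial cloud also puts the rail's near face at about 89.7 mm in my frame. That confirms a 4.7 mm origin offset, so the block is at about 38 mm and flush. Handing in.

```bash
python3 -c "
from plant import ctrl
print(ctrl.close_job())"
```

```text
the job is handed in; nothing more can be done
None
```

I pushed the block square, along to the end stop and onto the far rail. Then I pressed the start button to its hard stop, let it come up again, and handed the job in at about 30 s. No verdict was reported.

**Block:** In both last views the block sits against rail and stop, square within about 0.6°. All three tubes still stand in their wells.
- **Offset in x:** Both views put it at x ≈ 43 mm, not the nominal 37.5 mm. My heater origin appears about 5 mm off, because I assumed a thicker rail. The rail's near face also measures about 5 mm too far in that frame, which puts the block at about 38 mm, and the push stopped firmly there.
- **Position in y:** it measures about −85 mm, as intended.

**Button:** The cap top measured 61–62 mm above the bench, not the stated 58 mm. The hard stop came at a tool height of about 55.5 mm, which matches the full 6 mm travel. I took this from heights and force, since the gripper hid the cap's travel in the picture. Peak force was about 66 N, well over what the button needs but under the 120 N limit. The last picture shows the cap up again.

**Bystanders:** One vial, the beaker and the tip box were found again, each within about 5 mm of its start. The network did not report the bottle, which the last picture shows standing where it was. In that view the gripper hid the other vial and most of the jar. I saw no sign of contact with either, but did not re-measure them.

**Slip on the way:** While turning the gripper the first way round, joint 6 reached its limit, which tilted and shifted the tool in free air. I levelled it and turned the other way; nothing was touched.

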